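# Clamp a bushing in the bench gauge and hold the loupe over it at focus

### The arm

A 7-joint arm with a two-finger parallel gripper is mounted at the origin on a cart in front of the work surface, level with it; the furniture and walls round the work are solid. World frame = base frame: x ahead of the robot, y to its left, z up, the work surface at z = 0. Lengths are in m, angles in rad, forces in N, time in s.
With the tool pointing down it reaches from about 0.425 to 0.925 m from the base axis. Payload 6.8 kg.
Tool frame: the origin (TCP) lies on the centre line of the jaws, within the pads' length; the fingertips stand manip.nose_length ahead of it and the grasp point (between the pads) lies 8 mm behind it (manip.nose_length is the distance from the TCP to the fingertips, in m); x points along the fingers, z is the direction in which the jaws open and shut, and the axes are right-handed (so a half turn about x gives the same grasp; the last joint's range is limited). The gripper opens to 85 mm and grips with 20 to 120 N. Pads are 22 mm wide; open, the fingers measure 114 mm over their backs; the gripper's body (76 mm by 85 mm) begins 54 mm behind the grasp point. The pads swing forward as they close: fully open they stand 13 mm farther back than shut.
Start: joints at [-1.218, 0.477, 0.022, 1.555, -0.011, 1.109, -0.083], TCP at [0.3, 0.605, 0.221] pointing down, gripper open.
Joint ranges: [-2.96, 2.96], [-0.34, 2.1], [-1.41, 1.46], [0.24, 2.44], [-1.37, 4.51], [0.17, 1.92], [-2.96, 2.96]. Speed limits (rad/s): [2.39, 2.39, 3.14, 3.14, 3.14, 3.14, 3.14].

### API

Orientations are given as a unit quaternion [x, y, z, w].
In Python, from bench import manip gives the robot as it stands. The module is installed in compiled form; this text tells all that it offers.
- The arm moves only by the tool play_rows, never from a script. Its argument "rows" is a list of rows, each a list of 5 numbers: the opening in per cent of the stroke, from 0 (shut) to 100 (fully open), then the shift along the tool's x, y, z in cm, then the turn about the tool's x in degrees. A call has 1 to 10 rows; each row shifts and turns the commanded pose from where the row before left it, along the tool's axes as they then stand; what a row does not reach is not made up. A row lasts 1/12 s, in which the tool goes at most 41.7 mm and 7.16 degrees, less where a joint would pass 70% of its speed; a pose out of reach is approached as far as the arm can. A call is refused whole if a number of a shift passes 4.17 or a number of a turn 7.16, either way. A call with a gripper value outside its range is refused whole. The fingers move at their own pace and stop on an object; the grip force is fixed at half the most. Time passes only in rows, so rows that do not move let the fingers close. It gives the time, the measured TCP pose, the force and the opening at its end, in the units of the state.
- manip.observe(): the state, without advancing time (a new reading comes with each control period).
- manip.grab_frame(name): name is "side" or "top" or "wrist"; returns a dict with "img" (420x560x3 uint8, red, green, blue), "z_map" (420x560 float32, m along the optical axis (not along the pixel's ray), 0 where there is no reading), "fx", "fy", "cx", "cy" (pixels), "pose" (4x4, takes a point from camera to world coordinates). Camera axes: x right, y up, looking along -z (the intrinsics and any distortion apply to the point x, -y, -z); pixel columns grow to the right and rows downward; lengths in m; the calibration is good to about 2 mm. The wrist camera is an equidistant fisheye: a pixel r from the principal point sees the ray r / f radians off the axis. A picture is of the moment at which its call begins.
- manip.finish_job(): hands the job in, once; it reports no verdict.
The state is a dict: "clock": time; "joints": joint angles; "joint_velocities": joint speeds; "joint_torque": joint torques, N m; "ee_pos": TCP position; "tool_rot": TCP orientation; "wrist_force": force on the tool from outside, world axes, zero at the start; "wrist_torque": the same for the moment, N m; "finger_gap": opening from 0.0 (shut) to 1.0 (fully open).
Only numpy, scipy, OpenCV 4.12 (cv2) and the standard library are available. Lean on these libraries where they do the work, as an engineer would, in place of code of your own. Each camera call takes 0.05 s, during which the arm holds its last target. There are 200 camera calls.

### The job

Slide the bench gauge's carriage by its black knob so that its sprung pad gently clamps the brass bushing against the fixed jaw, with the pad pressed about half-way in on its spring, and leave it clamped. Then pick up the loupe by its handle and hold it level and still over the bushing, lens centred on it and at the height of the red pointer, touching neither gauge nor bushing. Finish while still holding the loupe there; leave the pointer and the other things on the worktop where they are.

Things in the scene. Friction and masses are not known exactly. Their poses are not given: they have to be found in the camera images.
- gauge: bench gauge, screwed down: grey base plate 118 x 200 x 14 mm. Origin: on the worktop under the spot where the bushing's axis lies once clamped. Its y axis is the slide direction: the fixed jaw is at -y, the carriage with the knob at +y; closing moves the carriage to -y. The plate spans x -44 to +74 mm and y -60 to +140 mm. A post (8 mm thick, top 170 mm above the worktop) stands at x +50, y -42 mm and carries the red pointer
- fixed_jaw: steel block of the gauge, 42 mm wide, top 48 mm above the worktop. Origin: centre of its clamping face, which looks to the gauge's +y and lies 15 mm to -y of the gauge origin
- carriage (a joint): slide of the carriage (m): 0 fully open, grows as it closes (to -y of the gauge), end stop 0.062. The pad first touches at 0.045 when the bushing lies against the fixed jaw; 0.051 is then the pad half pressed in. Drags with about 7 N of friction and stays where it is left, also against the pad's spring
- knob_grip (a point): point on the axis of the carriage's knob, 12 mm below its top: upright black round knob, 16 mm across, free over 42 mm of height, top 84 mm above the worktop; the carriage block below it is 38 x 46 mm, top 38 mm above the worktop. Moves with the carriage; it lies 45 mm behind (+y of) the pad's unpressed face
- pad (a joint): travel of the sprung steel pad (30 x 24 mm face) into the carriage (m): 0 unpressed, 0.012 fully pressed; spring 0.4 N per mm. The plunger behind it shows 8 mm of green next to the pad and about 5 mm of steel between the green and the sleeve; pressed half-way, the steel and a little of the green have gone into the sleeve
- bushing_centre (a point): centre of the loose brass bushing (half-way up): stands upright on the gauge's plate between jaw and pad, some mm away from the fixed jaw; 30 mm across up to 24 mm, then 22 mm across up to its 36 mm height; its top is 50 mm above the worktop; 0.1 kg. z is its axis
- pointer_tip (a point): tip of the red pointer on the post; its height, different each time (115 to 150 mm above the worktop), marks the height for the middle of the lens. It stays 38 mm beside the axis of the clamped bushing; not to be moved
- loupe_grip (a point): grip point near the centre of mass of the loupe, which lies flat on the worktop: half-way up its black handle, 92 mm long, 16 mm wide, 20 mm tall. x axis runs along the handle towards the lens, z up when level. The lens centre is 75 mm ahead along x and 4 mm lower
- loupe_lens (a point): centre of the loupe's lens in its steel ring, 54 mm across and 12 mm tall; 6 mm above the loupe's underside; z is the lens axis, up when level
- beaker_cream_a: bystander, not to be moved: beaker with cream, 78x78x96 mm, standing right of the work; origin under its middle
- beaker_clear: bystander, not to be moved: clear beaker, 90x90x115 mm, standing left of the work; origin under its middle
- amber_60: bystander, not to be moved: small amber bottle with white cap, 37 mm across, 75 mm tall; origin under its middle
- jar_wide: bystander, not to be moved: white jar with black lid, 61 mm across, 78 mm tall; origin under its middle
- black_tape: bystander, not to be moved: roll of black tape lying flat, 60 mm across, 18 mm tall; origin under its middle
- marker_0: bystander, not to be moved: marker pen with blue cap lying on the top, about 143 mm long, 13 mm thick; origin under its middle
Not all that is in view belongs to the job. Leave any orange look-alike of the part that bears loupe_grip alone.

How it is judged:
On the way, in this order (a step that is already met when the one before it is completed fails the run):
1. the bushing is clamped between the sprung pad and the fixed jaw (value of joint carriage above 0.0465 m and value of joint pad between 0.0025 and 0.0105 m and y of bushing_centre in the frame of gauge between -0.003 and 0.003 m and angle between bushing_centre's own z axis and vertical below 0.1 rad and contact force between fixed_jaw and bushing above 0.4 N), for 0.2 s.
2. the loupe is held level at the pointer's height, centred over the bushing (horizontal distance between loupe_lens and bushing_centre below 0.01 m and z of loupe_lens in the frame of pointer_tip between -0.007 and 0.007 m and angle between loupe_lens's own z axis and vertical below 0.12 rad and contact force between the fingers and loupe above 1 N and contact force between loupe and gauge below 0.05 N and contact force between loupe and bushing below 0.05 N and linear speed of loupe below 0.03 m/s), for 0.3 s.
At the end, for the whole second after the job is handed in: Bushing upright against the fixed jaw (3 mm, in contact), pad pressed in 2.5 to 10.5 mm; loupe held in the fingers, clear of gauge and bushing, lens within 10 mm of the bushing's axis from above and within 7 mm of the pointer's height, tilt under 0.12 rad, at rest (all of step 1 and all of step 2); the arm keeps its last pose, push and grip.
It fails at once if the pointer is moved more than 8 mm (distance of pointer_tip from where it was at the start of the episode above 0.008 m).
It fails at once if the bushing is squeezed with more than 15 N (contact force between fixed_jaw and bushing above 15 N).
It fails at once if a bystander is moved more than 25 mm (distance of any of beaker_cream_a, beaker_clear, amber_60, jar_wide, black_tape, marker_0 from where it was at the start of the episode above 0.025 m).
It also fails if it takes over 59 s, if anything falls off the work surface, if the arm or the gripper's body presses on something with over 40 N, if the wrist force passes 120 N, or if a joint passes its speed limit or range.

## Working session

There is one attempt and no reset: what is moved stays moved. The work goes in short steps, Python scripts to look and compute and a tool call to move; the robot and the scene stay as the last step left them, time stands still between calls to the robot, and variables do not carry over. Pictures are saved under pics/ and viewed, about 8 in all and at most 12, crops included, and the job is handed in when it is done.

Besides the shell and the picture viewer there is one more tool, called by a JSON object that holds its "method" and its "body", one argument or row to a line. play_rows: Moves the arm, as the interface text tells. Its arguments: {"type":"object","properties":{"rows":{"type":"array"}},"required":["rows"]}

```bash
mkdir -p pics
cat > h.py <<'E'
import numpy as np, cv2
from bench import manip
def grab(n,save=None):
    f=manip.grab_frame(n)
    if save: cv2.imwrite(f'pics/{save}.png',f['img'][:,:,::-1])
    return f
def cloud(f):
    z=f['z_map']; h,w=z.shape; u,v=np.meshgrid(np.arange(w),np.arange(h))
    p=np.stack([(u-f['cx'])/f['fx']*z,-(v-f['cy'])/f['fy']*z,-z],-1)
    P=f['pose']; return p@P[:3,:3].T+P[:3,3]
E
python3 - <<'E'
from h import *
a=grab('top','top1'); b=grab('side','side1')
np.savez('f1.npz',top=cloud(a),side=cloud(b),it=a['img'],is_=b['img'])
print(manip.observe()); print(manip.nose_length, a['pose'],b['pose'],a['fx'],b['fx'])
E
```

```text
{'clock': 0.1, 'joints': array([-1.21809098,  0.47773703,  0.02235032,  1.55636655, -0.01150385,
        1.10927513, -0.08309069]), 'joint_velocities': array([-6.61276728e-04, -8.55296650e-05,  4.68687883e-04, -7.95120252e-04,
        7.40514384e-04, -3.04951685e-03,  1.04695016e-04]), 'joint_torque': array([ 4.82171512e-03, -5.97763681e+01,  1.61390103e+00, -2.81956208e+01,
        1.27660541e-02,  5.10145153e-03,  1.45474485e-05]), 'ee_pos': array([0.29992082, 0.6040917 , 0.22010405]), 'tool_rot': array([-0.37295302,  0.6014422 ,  0.37226409,  0.60049377]), 'wrist_force': array([-0.03757146,  0.2337475 ,  0.36785049]), 'wrist_torque': array([0.03427016, 0.00648668, 0.06174417]), 'finger_gap': 0.9996103296446104}
0.011 [[-0.32775302  0.91319436 -0.24218593  0.22531974]
 [-0.94474089 -0.31502272  0.09069359  0.1140752 ]
 [ 0.00652681  0.25852805  0.9659817   1.63716745]
 [ 0.          0.          0.          1.        ]] [[ 0.96649885  0.14249276 -0.21348487  0.32673787]
 [-0.25664682  0.54791271 -0.79619349 -1.03123091]
 [ 0.00351926  0.82431031  0.56612731  0.80671366]
 [ 0.          0.          0.          1.        ]] 497.6885245419721 394.3011897990805
```

View pics/top1.png

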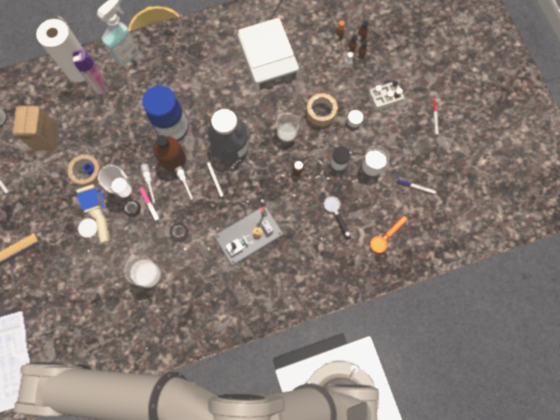

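View pics/side1.png

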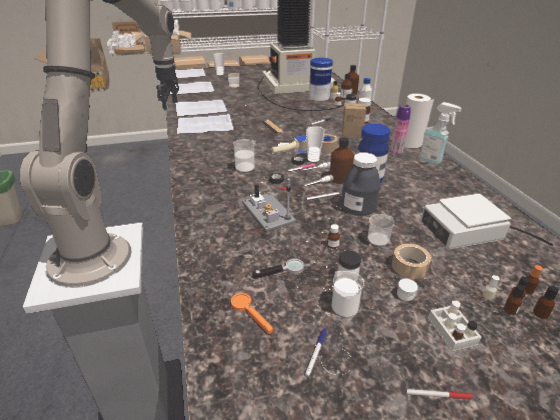

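Run:
```python
from h import *
d=np.load('f1.npz'); 
for n,i in(('top','it'),('side','is_')):
    P=d[n]; 
    print(n)
    if n=='top': print({k:P[v,u].round(3).tolist() for k,(u,v) in dict(plate=(250,237),lens=(333,205),handle=(342,224),end=(347,235),knob=(235,245),brass=(257,232),table=(300,220)).items()})
    else: print({k:P[v,u].round(3).tolist() for k,(u,v) in dict(plate=(275,215),lens=(294,267),handle=(268,271),knob=(256,187),brass=(268,208)).items()})
t=d['it'][190:270,205:360]; s=d['is_'][170:285,235:320]
t=cv2.resize(t,None,fx=5,fy=5,interpolation=cv2.INTER_CUBIC); s=cv2.resize(s,None,fx=5,fy=5,interpolation=cv2.INTER_CUBIC)
cv2.imwrite('pics/tc.png',t[:,:,::-1]); cv2.imwrite('pics/sc.png',s[:,:,::-1])
```

```text
top
{'plate': [0.576, 0.1, 0.012], 'lens': [0.589, -0.2, 0.013], 'handle': [0.516, -0.204, 0.021], 'end': [0.476, -0.206, 0.023], 'knob': [0.554, 0.154, 0.071], 'brass': [0.576, 0.073, 0.053], 'table': [0.578, -0.078, 0.006]}
side
{'plate': [0.595, 0.031, 0.035], 'lens': [0.593, -0.203, 0.007], 'handle': [0.512, -0.212, 0.018], 'knob': [0.557, 0.156, 0.079], 'brass': [0.578, 0.062, 0.047]}
```

View pics/tc.png

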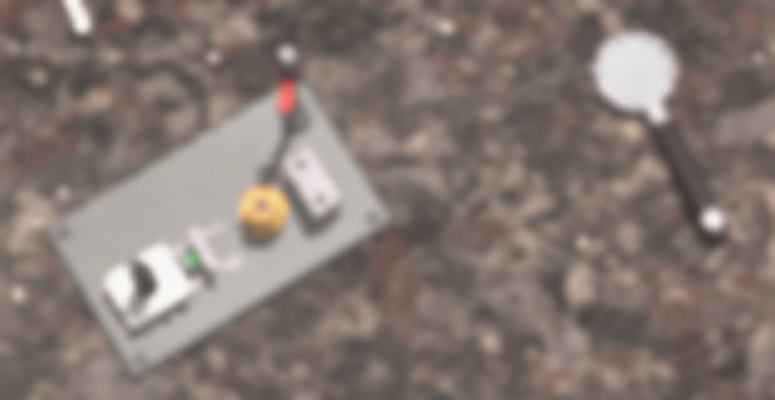

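View pics/sc.png

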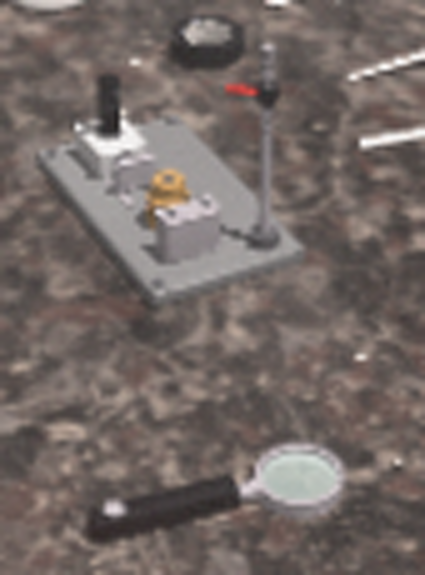

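```bash
cat >> h.py <<'E'
from scipy.spatial.transform import Rotation as R
from scipy.optimize import least_squares
def onplane(f,uv,z):
    uv=np.atleast_2d(uv).astype(float); P=f['pose']
    r=np.c_[(uv[:,0]-f['cx'])/f['fx'],-(uv[:,1]-f['cy'])/f['fy'],-np.ones(len(uv))]@P[:3,:3].T
    return P[:3,3]+r*((z-P[2,3])/r[:,2:])
E
python3 - <<'E'
from h import *
o=manip.observe(); print(R.from_quat(o['tool_rot']).as_matrix().round(3), o['ee_pos'])
d=np.load('f1.npz'); a=grab('top');b=grab('side')
c=(np.array([[50,232],[135,375],[390,215],[305,88]])+.5)/5-.5+[205,190]
w=onplane(a,c,.014)[:,:2]; print('corners',w.round(3))
g=np.array([[74,140],[-44,140],[-44,-60],[74,-60]])/1000
fun=lambda p:((g@R.from_euler('z',p[2]).as_matrix()[:2,:2].T+p[:2])-w).ravel()
s=least_squares(fun,[.57,.07,.26]); print('gauge',s.x,np.degrees(s.x[2]),(s.fun*1000).round(1))
cs=(np.array([[38,155],[155,300],[303,247]])+.5)/5-.5+[235,170]
print('side corners',onplane(b,cs,.014).round(3)[:,:2])
# knob top, brass top, pointer
S=lambda x,y:np.array([x,y])/5-.4+[235,170]
T=lambda x,y:np.array([x,y])/5-.4+[205,190]
print('knob',onplane(b,S(109,80),.084)[0].round(3)); print('brass',onplane(b,S(169,175),.05)[0].round(3),onplane(a,T(263,205),.05)[0].round(3))
for f,n in((a,'top'),(b,'side')):
    hsv=cv2.cvtColor(f['img'],cv2.COLOR_RGB2HSV); P=cloud(f)
    m=(((hsv[...,0]<8)|(hsv[...,0]>172))&(hsv[...,1]>150))
    q=np.argwhere(m); 
    for v,u in q:
        if .5<P[v,u,0]<.75 and -.0<P[v,u,1]<.15: print(n,u,v,P[v,u].round(3))
print('lens',onplane(a,T(636,70),.012)[0].round(3),onplane(b,S(300,475),.012)[0].round(3),'end',onplane(a,T(712,236),.01)[0].round(3),'front',onplane(a,T(658,118),.02)[0].round(3),'hend',onplane(b,S(88,530),.01)[0].round(3),'hfront',onplane(b,S(240,485),.015)[0].round(3))
E
```

```text
[[-0.001 -0.896  0.445]
 [-0.002  0.445  0.896]
 [-1.    -0.    -0.002]] [0.29992082 0.6040917  0.22010405]
corners [[ 0.617  0.21 ]
 [ 0.508  0.185]
 [ 0.555 -0.008]
 [ 0.656  0.018]]
gauge [0.57820499 0.05912572 0.22197003] 12.717945725835365 [ 2.1  2.1 -3.4  0.6 -6.1 -1.6  7.4 -1.2]
side corners [[ 0.508  0.18 ]
 [ 0.551 -0.014]
 [ 0.664  0.019]]
knob [0.559 0.156 0.084]
brass [0.583 0.077 0.05 ] [0.581 0.071 0.05 ]
side 281 187 [0.619 0.043 0.135]
side 282 187 [0.622 0.041 0.136]
side 283 187 [0.625 0.04  0.136]
side 283 188 [0.624 0.038 0.134]
side 284 188 [0.625 0.03  0.138]
side 285 188 [0.629 0.032 0.136]
lens [ 0.595 -0.198  0.012] [ 0.596 -0.2    0.012] end [ 0.472 -0.206  0.01 ] front [ 0.558 -0.199  0.02 ] hend [ 0.465 -0.211  0.01 ] hfront [ 0.559 -0.202  0.015]
```

{"method": "play_rows", "body": {
  "rows": [
    [100,0,-3,-2,0],
    [100,0,-3,-2,0],
    [100,0,-3,-2,0],
    [100,0,-3,-2,0],
    [100,0,-3,-2,0],
    [100,0,-3,-2,0],
    [100,0,-3,-2,0],
    [100,0,-3,-2,0],
    [100,0,-3,-2,0],
    [100,0,-3,-2,0]
  ]
}}

```text
clock: 1.03
ee_pos: [0.4804, 0.2904, 0.221]
tool_rot: [-0.373, 0.601, 0.373, 0.601]
wrist_force: [0.6, 1.3, -0.9]
finger_gap: 0.997
```

{"method": "play_rows", "body": {
  "rows": [
    [70,0,0,0,7.1],
    [70,0,0,0,7.1],
    [70,0,0,0,7.1],
    [70,0,0,0,7.1],
    [70,0,0,0,7.1],
    [70,0,0,0,7.1],
    [70,0,0,0,7.1],
    [70,0,0,0,1.1],
    [70,0,0,0,0]
  ]
}}

```text
clock: 1.78
ee_pos: [0.4797, 0.2921, 0.2209]
tool_rot: [-0.08, 0.703, 0.08, 0.703]
wrist_force: [0.4, -0.2, 0.5]
finger_gap: 0.7
```

```bash
cat >> h.py <<'E'
def state():
    o=manip.observe(); M=R.from_quat(o['tool_rot']).as_matrix()
    print('t',round(o['clock'],2),'p',o['ee_pos'].round(4),'yaw_z',np.degrees(np.arctan2(M[1,2],M[0,2])).round(1),'F',o['wrist_force'].round(1),'gap',round(o['finger_gap'],3)); return o,M
def fish(f,uv,z):
    """equidistant: ray through pixel onto plane height z"""
    uv=np.atleast_2d(uv).astype(float); P=f['pose']
    x=(uv[:,0]-f['cx'])/f['fx']; y=(uv[:,1]-f['cy'])/f['fy']; t=np.hypot(x,y); k=np.sin(t)/np.maximum(t,1e-9)
    r=np.c_[x*k,-y*k,-np.cos(t)]@P[:3,:3].T
    return P[:3,3]+r*((z-P[2,3])/r[:,2:])
E
python3 - <<'E'
from h import *
o,M=state(); f=grab('wrist','w1'); print(f['pose'].round(3),f['fx'],f['cx'],f['cy'])
E
```

```text
t 1.78 p [0.4797 0.2921 0.2209] yaw_z 12.9 F [ 0.4 -0.2  0.5] gap 0.7
[[ 0.975 -0.214 -0.067  0.462]
 [ 0.224  0.93   0.293  0.368]
 [-0.    -0.3    0.954  0.374]
 [ 0.     0.     0.     1.   ]] 325.19226210127806 280.98325931116614 206.9127771741407
```

View pics/w1.png

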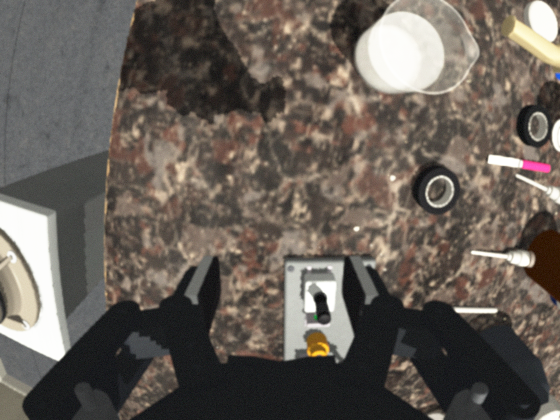

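Run:
```python
from h import *
f=grab('wrist'); print(fish(f,[[323,317]],.084).round(4), fish(f,[[288,258],[376,258]],.014).round(4), fish(f,[317,338],.05))
i=f['img']; cv2.imwrite('pics/w1c.png',cv2.resize(i[240:370,270:400],None,fx=5,fy=5,interpolation=cv2.INTER_CUBIC)[:,:,::-1])
```

```text
[[0.5565 0.1651 0.084 ]] [[0.511  0.1947 0.014 ]
 [0.6207 0.218  0.014 ]] [[0.56995116 0.10663972 0.05      ]]
```

View pics/w1c.png

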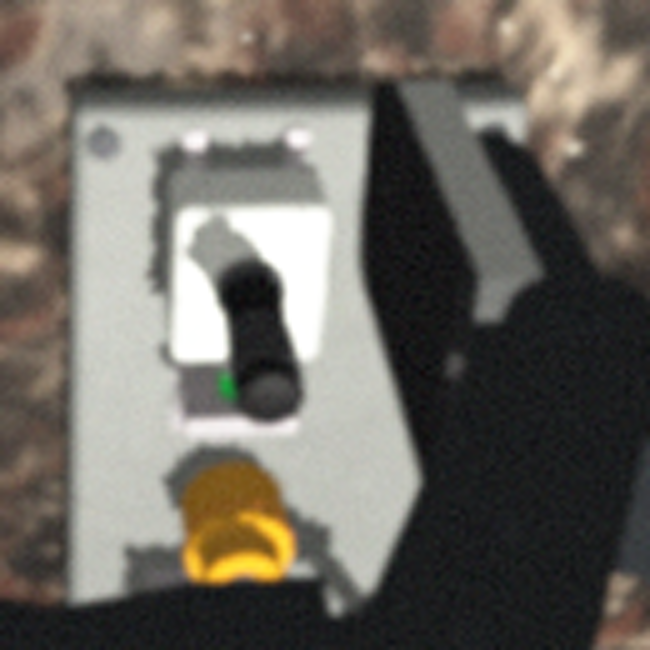

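{"method": "play_rows", "body": {
  "rows": [
    [70,0,-3,2.3,0],
    [70,0,-3,2.4,0],
    [70,0,0,0,0],
    [70,0,0,0,0]
  ]
}}

```text
clock: 2.22
ee_pos: [0.5408, 0.2414, 0.221]
tool_rot: [-0.078, 0.703, 0.077, 0.703]
wrist_force: [0.1, 0.5, -0.1]
finger_gap: 0.7
```

Run:
```python
from h import *
o,M=state(); f=grab('wrist','w2'); print(f['pose'].round(3)[:3,3])
i=f['img']; np.save('w2z.npy',f['z_map'])
cv2.imwrite('pics/w2c.png',cv2.resize(i[130:330,200:400],(800,800),interpolation=cv2.INTER_CUBIC)[:600,:,::-1])
```

```text
t 2.22 p [0.5408 0.2414 0.221 ] yaw_z 12.6 F [ 0.1  0.5 -0.1] gap 0.7
[0.524 0.317 0.374]
```

View pics/w2c.png

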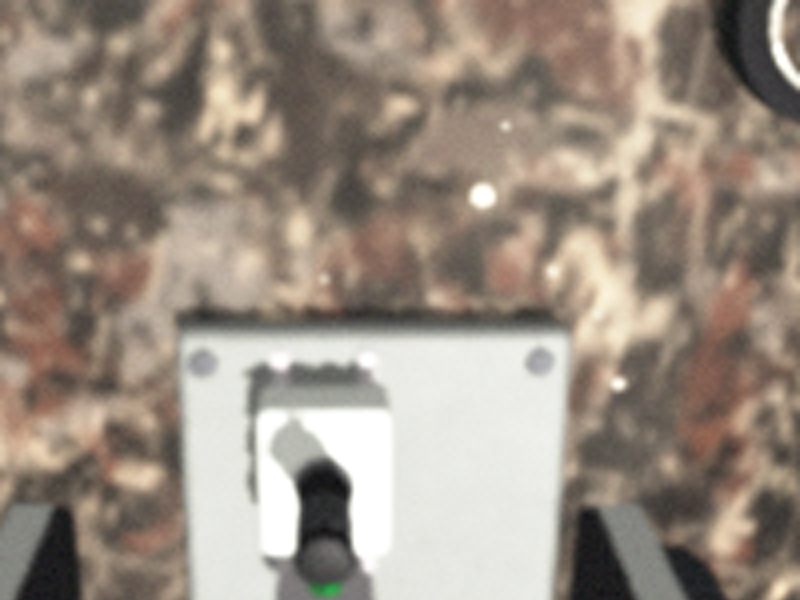

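Run:
```python
from h import *
o,M=state(); f=grab('wrist')
c=fish(f,[[245.3,211.8],[342.3,212.2]],.014); k=fish(f,[[281,269.3]],.084)
print(c.round(4),np.linalg.norm(c[0]-c[1]),np.degrees(np.arctan2(*(c[1]-c[0])[[1,0]])),k.round(4))
d=k[0]-o['ee_pos']; print('delta tool',(M.T@d).round(4))
z=f['z_map']; print('z', z[265:274,278:285:2].round(3), z[150,280], z[225,330])
# predicted depth for table at 150,280 and plate 225,330 
for uv,h in(((280,150),0),((330,225),.014)):
    p=fish(f,[uv],h)[0]; print(-(f['pose'][:3,:3].T@(p-f['pose'][:3,3]))[2])
```

```text
t 2.27 p [0.5393 0.2433 0.2208] yaw_z 12.8 F [-0.6 -0.5 -1. ] gap 0.701
[[0.5076 0.1932 0.014 ]
 [0.6191 0.2179 0.014 ]] 0.11421783440248628 12.518244990686322 [[0.5569 0.1654 0.084 ]]
delta tool [ 1.368e-01 -7.980e-02 -1.000e-04]
z [[0.328 0.326 0.326 0.326]
 [0.326 0.325 0.323 0.326]
 [0.324 0.324 0.323 0.323]
 [0.323 0.322 0.323 0.326]
 [0.324 0.322 0.325 0.323]
 [0.324 0.323 0.323 0.324]
 [0.324 0.324 0.323 0.325]
 [0.324 0.324 0.323 0.324]
 [0.325 0.325 0.325 0.326]] 0.37232006 0.38382074
0.37154313899608593
0.3842954050206791
```

{"method": "play_rows", "body": {
  "rows": [
    [50,0,-3,0,0],
    [50,0,-3,0,0],
    [50,2.5,-1.5,0,0],
    [50,4,0,0,0],
    [50,3.5,0,0,0],
    [50,0,0,0,0],
    [50,0,0,0,0]
  ]
}}

```text
clock: 2.9
ee_pos: [0.5537, 0.1717, 0.12]
tool_rot: [-0.08, 0.704, 0.079, 0.701]
wrist_force: [-0.5, -0.1, 0.6]
finger_gap: 0.499
```

Run:
```python
from h import *
o,M=state(); f=grab('side'); w=grab('wrist')
def proj(f,p):
    q=f['pose'][:3,:3].T@(np.array(p)-f['pose'][:3,3]); return f['cx']+f['fx']*q[0]/-q[2], f['cy']-f['fy']*q[1]/-q[2]
print('tcp px',proj(f,o['ee_pos']),'tip',proj(f,o['ee_pos']+.011*M[:,0]), 'knob top', proj(f,[.557,.165,.084]),proj(f,[.557,.156,.084]))
s=f['img'][140:240,215:315]; s=cv2.resize(s,(600,600),interpolation=cv2.INTER_CUBIC)
cv2.imwrite('pics/s3.png',s[:,:,::-1]); cv2.imwrite('pics/w3.png',w['img'][:,:,::-1])
```

```text
t 2.9 p [0.5537 0.1717 0.12  ] yaw_z 12.9 F [-0.5 -0.1  0.6] gap 0.499
tcp px (np.float64(253.79692682368733), np.float64(174.8858706758058)) tip (np.float64(253.88972202912632), np.float64(177.5980768747323)) knob top (np.float64(255.41711549025607), np.float64(184.4730384227022)) (np.float64(255.94185636645255), np.float64(185.7263568254531))
```

View pics/s3.png

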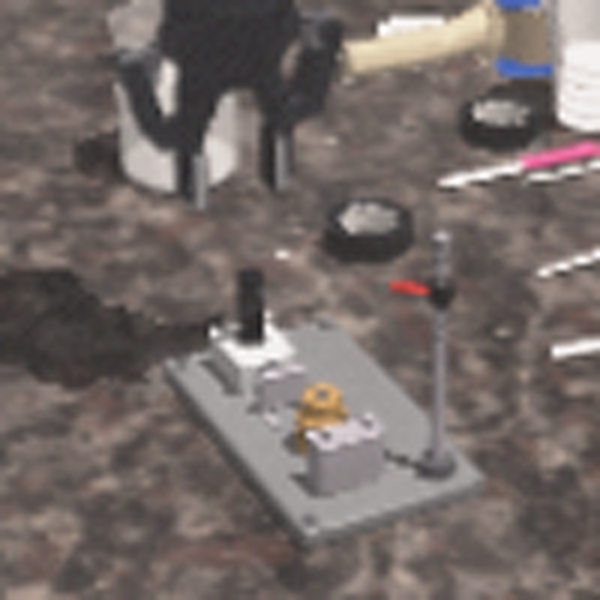

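Run:
```python
from h import *
f=grab('side'); P=cloud(f)
for v in range(164,178):
    print(v,[ (u,P[v,u].round(3).tolist()) for u in (246,248,249,260,261) if P[v,u,1]<.3])
print([P[v,256].round(3).tolist() for v in range(184,200,2)])
t=grab('top');Q=cloud(t); m=(Q[...,2]>.06)&(abs(Q[...,0]-.555)<.12)&(abs(Q[...,1]-.17)<.12); print(np.argwhere(m).min(0),np.argwhere(m).max(0))
print([k for k in f.keys()])
```

```text
164 [(246, [0.524, 0.151, 0.178]), (248, [0.532, 0.153, 0.175]), (249, [0.536, 0.161, 0.171]), (260, [0.577, 0.169, 0.161]), (261, [0.58, 0.166, 0.163])]
165 [(246, [0.526, 0.162, 0.168]), (248, [0.531, 0.152, 0.172]), (249, [0.536, 0.158, 0.169]), (260, [0.577, 0.172, 0.156]), (261, [0.579, 0.164, 0.16])]
166 [(246, [0.525, 0.154, 0.168]), (248, [0.532, 0.155, 0.167]), (249, [0.535, 0.152, 0.168]), (260, [0.577, 0.173, 0.151]), (261, [0.579, 0.165, 0.155])]
167 [(246, [0.525, 0.157, 0.163]), (248, [0.531, 0.155, 0.163]), (249, [0.535, 0.157, 0.162]), (260, [0.577, 0.171, 0.149]), (261, [0.579, 0.163, 0.152])]
168 [(246, [0.525, 0.159, 0.158]), (248, [0.531, 0.156, 0.159]), (249, [0.535, 0.156, 0.158]), (260, [0.577, 0.174, 0.143]), (261, [0.579, 0.166, 0.147])]
169 [(246, [0.525, 0.158, 0.155]), (248, [0.531, 0.155, 0.155]), (249, [0.534, 0.154, 0.155]), (260, [0.577, 0.175, 0.138]), (261, [0.579, 0.166, 0.143])]
170 [(246, [0.525, 0.163, 0.148]), (248, [0.531, 0.154, 0.152]), (249, [0.535, 0.156, 0.151]), (260, [0.578, 0.176, 0.134]), (261, [0.579, 0.166, 0.139])]
171 [(246, [0.524, 0.155, 0.148]), (248, [0.53, 0.153, 0.149]), (249, [0.535, 0.157, 0.146])]
172 [(246, [0.524, 0.155, 0.144]), (248, [0.53, 0.154, 0.144]), (249, [0.533, 0.151, 0.145])]
173 [(248, [0.531, 0.156, 0.139]), (249, [0.533, 0.152, 0.141])]
174 []
175 []
176 []
177 []
[[0.588, 0.313, -0.003], [0.557, 0.156, 0.083], [0.556, 0.153, 0.077], [0.556, 0.153, 0.068], [0.555, 0.151, 0.061], [0.555, 0.151, 0.052], [0.555, 0.151, 0.044], [0.553, 0.142, 0.041]]
[192 189] [257 255]
['img', 'z_map', 'fx', 'fy', 'cx', 'cy', 'pose']
```

View pics/w3.png

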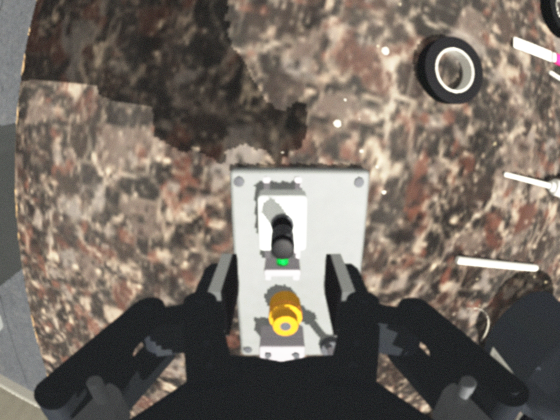

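Run:
```python
from h import *
o,M=state(); f=grab('wrist')
k=fish(f,[[282,244]],.084)[0]; b=fish(f,[[286,324]],.050)[0]; c=fish(f,[[232.5,167.5],[368,168.5]],.014)
print(k,b,c); print('d tool',(M.T@(k-o['ee_pos'])).round(4), 'corner len',np.linalg.norm(c[0]-c[1]))
ax=M[:,1]; n=(c.mean(0)); print('knob from back edge',(k-n)@ax,'bush',(b-n)@ax)
z=f['z_map']; 
P=f['pose']
for (u,v) in [(228,262),(336,262),(336,270),(228,275),(232,290)]:
    x=(u-f['cx'])/f['fx'];y=(v-f['cy'])/f['fy'];t=np.hypot(x,y);r=np.array([x*np.sin(t)/t,-y*np.sin(t)/t,-np.cos(t)]);r=r/np.cos(t)*z[v,u]
    p=P[:3,:3]@r+P[:3,3]; print(u,v,z[v,u],(M.T@(p-o['ee_pos'])).round(3))
```

```text
t 3.1 p [0.5571 0.172  0.1235] yaw_z 12.9 F [0.7 0.1 0.1] gap 0.5
[0.55968326 0.1641014  0.084     ] [0.58385854 0.07537819 0.05      ] [[0.51196531 0.19153085 0.014     ]
 [0.6224145  0.21636488 0.014     ]]
d tool [ 0.0395 -0.0084  0.0006] corner len 0.1132066805878778
knob from back edge -0.03709716540548354 bush -0.12901376990166638
228 262 0.14091393 [-0.026  0.012 -0.023]
336 262 0.1423861 [-0.025  0.011  0.024]
336 270 0.13403127 [-0.033  0.012  0.023]
228 275 0.13173337 [-0.036  0.011 -0.022]
232 290 0.13672285 [-0.034  0.002 -0.021]
```

{"method": "play_rows", "body": {
  "rows": [
    [50,0,-0.8,0,0],
    [50,2,0,0,0],
    [50,2,0,0,0],
    [50,1.6,0,0,0],
    [50,0,0,0,0],
    [50,0,0,0,0]
  ]
}}

```text
clock: 3.65
ee_pos: [0.5574, 0.1624, 0.0652]
tool_rot: [-0.079, 0.703, 0.078, 0.702]
wrist_force: [0.0, 0.4, 0.2]
finger_gap: 0.502
```

Run:
```python
from h import *
for _ in range(4): o,M=state(); f=grab('wrist')
s=grab('side'); P=cloud(s)
for v in range(176,196): print(v,[ (u,P[v,u].round(3).tolist()) for u in (248,250,261,262) if P[v,u,2]>.03 and P[v,u,1]<.25])
cv2.imwrite('pics/w4.png',cv2.resize(f['img'][120:360,180:380],(600,720),interpolation=cv2.INTER_CUBIC)[120:,:,::-1])
```

```text
t 3.65 p [0.5574 0.1624 0.0652] yaw_z 12.8 F [0.  0.4 0.2] gap 0.502
t 3.7 p [0.5581 0.1628 0.066 ] yaw_z 12.8 F [0.3 0.4 0.1] gap 0.5
t 3.75 p [0.5585 0.163  0.0664] yaw_z 12.8 F [0.1 0.3 0. ] gap 0.505
t 3.8 p [0.5586 0.1631 0.0665] yaw_z 12.8 F [-0.4  0.1  0.3] gap 0.501
176 [(248, [0.528, 0.144, 0.134]), (250, [0.536, 0.148, 0.131]), (261, [0.579, 0.167, 0.115]), (262, [0.58, 0.156, 0.12])]
177 [(248, [0.528, 0.144, 0.13]), (250, [0.535, 0.145, 0.129]), (261, [0.579, 0.17, 0.109]), (262, [0.58, 0.157, 0.116])]
178 [(248, [0.528, 0.143, 0.127]), (250, [0.535, 0.145, 0.125]), (261, [0.578, 0.167, 0.107]), (262, [0.581, 0.161, 0.109])]
179 [(248, [0.527, 0.141, 0.124]), (250, [0.534, 0.14, 0.124]), (261, [0.578, 0.164, 0.104]), (262, [0.58, 0.159, 0.107])]
180 [(248, [0.529, 0.153, 0.113]), (250, [0.535, 0.148, 0.115]), (261, [0.579, 0.17, 0.096]), (262, [0.58, 0.159, 0.103])]
181 [(248, [0.528, 0.15, 0.111]), (250, [0.534, 0.144, 0.114]), (261, [0.578, 0.166, 0.095]), (262, [0.58, 0.159, 0.098])]
182 [(248, [0.527, 0.144, 0.11]), (250, [0.535, 0.15, 0.106]), (261, [0.579, 0.171, 0.088]), (262, [0.579, 0.155, 0.097])]
183 [(248, [0.528, 0.149, 0.104]), (250, [0.534, 0.145, 0.105]), (261, [0.577, 0.164, 0.088]), (262, [0.58, 0.159, 0.09])]
184 [(248, [0.528, 0.151, 0.098]), (250, [0.535, 0.149, 0.098]), (261, [0.578, 0.168, 0.081]), (262, [0.58, 0.158, 0.087])]
185 [(248, [0.527, 0.149, 0.096]), (250, [0.533, 0.139, 0.1]), (262, [0.579, 0.158, 0.083])]
186 [(248, [0.527, 0.145, 0.094]), (250, [0.533, 0.144, 0.093])]
187 [(248, [0.526, 0.145, 0.089]), (250, [0.534, 0.148, 0.087])]
188 [(250, [0.534, 0.148, 0.083])]
189 [(250, [0.532, 0.141, 0.083])]
190 []
191 []
192 []
193 []
194 []
195 [(250, [0.538, 0.178, 0.035])]
```

View pics/w4.png

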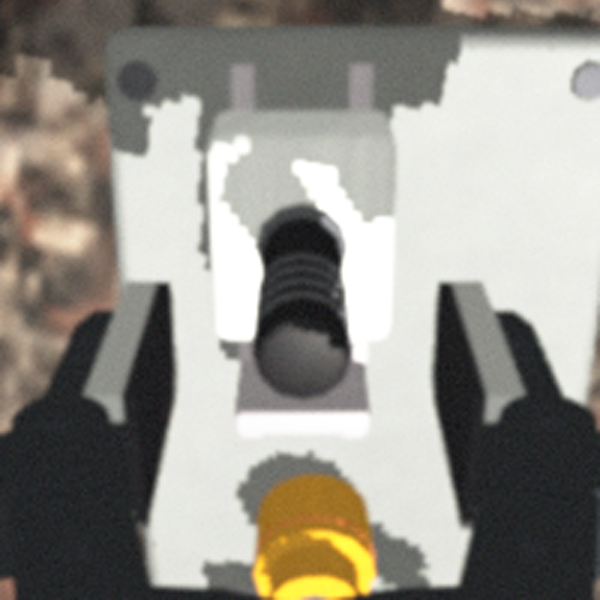

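{"method": "play_rows", "body": {
  "rows": [
    [28,0,0,0,0],
    [28,0,0,0,0],
    [28,0,0,0,0],
    [28,0,0,0,0],
    [28,0,0,0,0]
  ]
}}

```text
clock: 4.32
ee_pos: [0.5574, 0.163, 0.065]
tool_rot: [-0.079, 0.703, 0.079, 0.703]
wrist_force: [1.0, 0.7, -0.7]
finger_gap: 0.279
```

Run:
```python
from h import *
o,M=state(); s=grab('side'); P=cloud(s)
for v in range(182,199): print(v,[ (u,P[v,u].round(3).tolist()) for u in range(248,265,2) if P[v,u,2]>.025 and P[v,u,1]<.25])
cv2.imwrite('pics/s5.png',cv2.resize(s['img'][150:250,215:315],(800,600),interpolation=cv2.INTER_CUBIC)[:,:,::-1])
```

```text
t 4.32 p [0.5574 0.163  0.065 ] yaw_z 12.8 F [ 1.   0.7 -0.7] gap 0.279
182 [(248, [0.53, 0.158, 0.102]), (250, [0.535, 0.15, 0.106]), (252, [0.542, 0.146, 0.107]), (258, [0.566, 0.164, 0.094]), (260, [0.572, 0.156, 0.097]), (262, [0.58, 0.16, 0.094])]
183 [(248, [0.53, 0.164, 0.094]), (250, [0.535, 0.149, 0.102]), (252, [0.541, 0.144, 0.104]), (258, [0.568, 0.171, 0.085]), (260, [0.571, 0.152, 0.095]), (262, [0.58, 0.161, 0.089])]
184 [(250, [0.534, 0.148, 0.099]), (252, [0.541, 0.147, 0.099]), (258, [0.568, 0.17, 0.081]), (260, [0.571, 0.153, 0.091]), (262, [0.579, 0.155, 0.088])]
185 [(250, [0.535, 0.151, 0.093]), (252, [0.542, 0.148, 0.094]), (256, [0.559, 0.164, 0.082]), (258, [0.568, 0.172, 0.076]), (260, [0.57, 0.147, 0.09])]
186 [(250, [0.535, 0.153, 0.088]), (252, [0.541, 0.149, 0.089]), (254, [0.549, 0.154, 0.085]), (256, [0.557, 0.154, 0.084]), (258, [0.566, 0.163, 0.078]), (260, [0.57, 0.15, 0.084])]
187 [(250, [0.534, 0.145, 0.089]), (252, [0.541, 0.146, 0.087]), (254, [0.55, 0.156, 0.08]), (256, [0.556, 0.152, 0.081]), (258, [0.564, 0.153, 0.079]), (260, [0.571, 0.154, 
[... 791 characters left out ...]
256, [0.556, 0.155, 0.046]), (258, [0.327, -1.031, 0.807]), (260, [0.572, 0.164, 0.038])]
196 [(250, [0.537, 0.173, 0.034]), (252, [0.542, 0.162, 0.039]), (254, [0.55, 0.162, 0.038]), (256, [0.555, 0.152, 0.043]), (258, [0.564, 0.158, 0.039]), (260, [0.57, 0.155, 0.039])]
197 [(250, [0.536, 0.168, 0.032]), (252, [0.541, 0.158, 0.038]), (254, [0.549, 0.159, 0.036]), (256, [0.554, 0.144, 0.044]), (258, [0.562, 0.153, 0.037]), (260, [0.569, 0.15, 0.038]), (262, [0.577, 0.154, 0.035])]
198 [(250, [0.535, 0.167, 0.029]), (252, [0.54, 0.153, 0.037]), (254, [0.547, 0.149, 0.038]), (256, [0.554, 0.147, 0.038]), (258, [0.562, 0.149, 0.036]), (260, [0.567, 0.137, 0.042]), (262, [0.576, 0.146, 0.036])]
```

{"method": "play_rows", "body": {
  "rows": [
    [28,0.6,-0.1,0,0],
    [28,0.5,0,0,0],
    [28,0.5,0,0,0],
    [28,0,0,0,0],
    [10,0,0,0,0],
    [10,0,0,0,0],
    [10,0,0,0,0],
    [10,0,0,0,0],
    [10,0,0,0,0]
  ]
}}

```text
clock: 5.12
ee_pos: [0.5584, 0.1621, 0.0486]
tool_rot: [-0.079, 0.702, 0.079, 0.703]
wrist_force: [5.3, 1.3, -10.7]
finger_gap: 0.162
```

Run:
```python
from h import *
o,M=state(); s=grab('side'); f=grab('wrist')
a=cv2.resize(s['img'][150:230,225:305],(480,480),interpolation=cv2.INTER_CUBIC)
b=cv2.resize(f['img'][150:350,200:360],(384,480),interpolation=cv2.INTER_CUBIC)
cv2.imwrite('pics/m6.png',np.hstack([a,b])[:,:800,::-1]); state()
```

```text
t 5.12 p [0.5584 0.1621 0.0486] yaw_z 12.8 F [  5.3   1.3 -10.7] gap 0.162
t 5.22 p [0.5584 0.1621 0.0486] yaw_z 12.8 F [  4.9   0.6 -10.8] gap 0.165
```

View pics/m6.png

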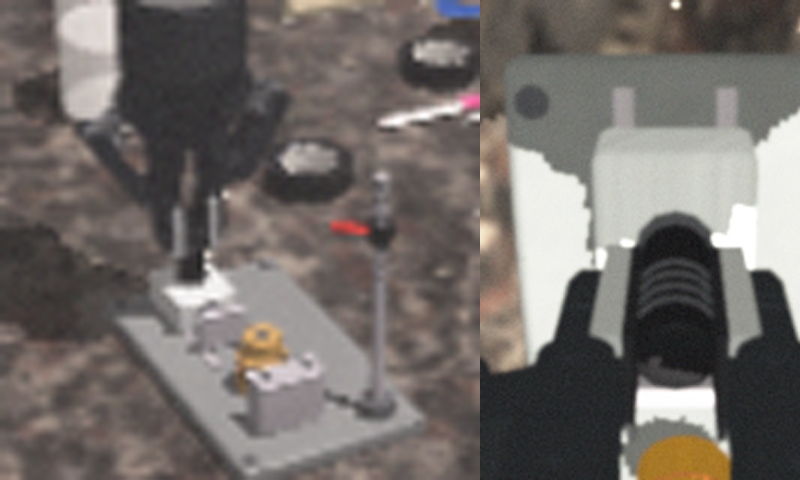

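{"method": "play_rows", "body": {
  "rows": [
    [10,0,-0.3,0,0],
    [10,0,-0.5,0,0],
    [10,0,-0.5,0,0],
    [10,0,-0.5,0,0],
    [10,0,-0.5,0,0],
    [10,0,-0.5,0,0],
    [10,0,-0.5,0,0],
    [10,0,-0.4,0,0],
    [10,0,-0.3,0,0],
    [10,0,0,0,0]
  ]
}}

```text
clock: 6.05
ee_pos: [0.5667, 0.1258, 0.0486]
tool_rot: [-0.078, 0.702, 0.08, 0.703]
wrist_force: [4.3, 5.6, -9.8]
finger_gap: 0.168
```

```bash
cat >> h.py <<'E'
def prof(f,c0=272,c1=292,r0=285,r1=350):
    "per-row mean colour in wrist view below the knob"
    m=f['img'][r0:r1,c0:c1].mean(1).astype(int)
    print(' '.join(f'{r0+i}:{"/".join(map(str,x))}' for i,x in enumerate(m)))
E
python3 - <<'E'
from h import *
o,M=state(); print('travel',((o['ee_pos']-[.5584,.1621,.0486])@M).round(4)); f=grab('wrist','w7'); prof(f)
P=cv2.imread('pics/m6.png')
s=grab('side','s7'); h=cv2.cvtColor(s['img'],cv2.COLOR_RGB2HSV); m=(h[...,0]>45)&(h[...,0]<85)&(h[...,1]>90); print(np.argwhere(m[170:230,240:300])+[170,240])
t=grab('top','t7'); h=cv2.cvtColor(t['img'],cv2.COLOR_RGB2HSV); m=(h[...,0]>45)&(h[...,0]<85)&(h[...,1]>90); print(np.argwhere(m[200:270,210:290])+[200,210])
E
```

```text
t 6.05 p [0.5667 0.1258 0.0486] yaw_z 12.9 F [ 4.3  5.6 -9.8] gap 0.168
travel [-0.0001 -0.0372 -0.    ]
285:30/29/31 286:29/30/31 287:29/29/31 288:29/29/29 289:27/27/28 290:27/28/28 291:25/27/28 292:26/27/29 293:26/27/29 294:26/27/28 295:26/27/28 296:27/27/29 297:26/26/27 298:25/25/25 299:25/25/26 300:26/27/27 301:27/27/29 302:33/31/32 303:40/38/39 304:48/46/47 305:53/52/52 306:55/54/55 307:57/56/57 308:60/57/59 309:69/67/68 310:117/112/112 311:205/198/198 312:252/249/249 313:254/254/254 314:254/253/253 315:254/253/253 316:253/253/253 317:251/249/248 318:235/215/174 319:207/162/67 320:191/137/40 321:179/128/38 322:170/122/37 323:166/119/38 324:161/115/35 325:159/114/36 326:159/113/35 327:157/113/35 328:157/113/35 329:157/113/36 330:157/112/37 331:158/112/35 332:176/126/38 333:212/161/44 334:229/198/54 335:240/219/62 336:248/233/67 337:252/240/69 338:254/246/70 339:255/247/71 340:255/244/79 341:249/227/97 342:225/206/116 343:204/192/125 344:196/189/130 345:193/187/133 346:190/185/133 347:191/185/134 348:192/187/134 349:196/189/131
[]
[]
```

{"method": "play_rows", "body": {
  "rows": [
    [10,0,-0.3,0,0],
    [10,0,-0.3,0,0],
    [10,0,-0.3,0,0],
    [10,0,-0.2,0,0],
    [10,0,0,0,0],
    [10,0,0,0,0]
  ]
}}

```text
clock: 6.7
ee_pos: [0.5689, 0.1159, 0.0486]
tool_rot: [-0.079, 0.702, 0.081, 0.703]
wrist_force: [3.3, 7.6, -9.7]
finger_gap: 0.165
```

Run:
```python
from h import *
o,M=state(); print('travel',((o['ee_pos']-[.5584,.1621,.0486])@M).round(4)); f=grab('wrist','w8'); prof(f,r0=300,r1=345)
b=cv2.imread('pics/m6.png')[:,:,::-1]; print('before',[(150+r/2.4,b[r,655:700].mean(0).astype(int).tolist()) for r in range(370,425,3)])
```

```text
t 6.7 p [0.5689 0.1159 0.0486] yaw_z 13.0 F [ 3.3  7.6 -9.7] gap 0.165
travel [-0.0002 -0.0473 -0.0001]
300:33/33/34 301:34/33/34 302:33/33/34 303:38/38/38 304:42/41/42 305:48/49/48 306:52/51/51 307:56/55/56 308:66/63/65 309:86/83/85 310:133/127/126 311:195/180/169 312:226/207/174 313:229/200/125 314:217/170/64 315:192/139/40 316:176/126/38 317:168/121/37 318:163/116/37 319:159/114/36 320:157/111/35 321:155/111/35 322:155/111/35 323:154/110/35 324:154/110/34 325:154/110/34 326:157/112/36 327:181/128/38 328:215/168/45 329:230/201/54 330:241/221/62 331:248/233/66 332:253/241/69 333:254/245/70 334:255/246/71 335:254/242/78 336:249/225/95 337:223/203/113 338:202/192/124 339:195/188/130 340:191/186/132 341:189/184/134 342:188/184/133 343:189/184/132 344:192/186/129
before [(304.1666666666667, [50, 49, 49]), (305.4166666666667, [65, 63, 63]), (306.6666666666667, [69, 67, 67]), (307.9166666666667, [67, 65, 66]), (309.1666666666667, [63, 62, 63]), (310.4166666666667, [87, 83, 84]), (311.6666666666667, [174, 168, 167]), (312.9166666666667, [248, 244, 244]), (314.1666666666667, [255, 254, 254]), (315.4166666666667, [254, 254, 254]), (316.6666666666667, [254, 254, 254]), (317.9166666666667, [254, 254, 254]), (319.1666666666667, [251, 250, 249]), (320.4166666666667, [240, 240, 236]), (321.6666666666667, [235, 237, 232]), (322.9166666666667, [231, 232, 228]), (324.1666666666667, [206, 208, 202]), (325.4166666666667, [166, 167, 161]), (326.6666666666667, [133, 134, 129])]
```

Run:
```python
from h import *
f=manip.grab_frame('wrist'); o,M=state(); f['pose']=np.array(f['pose'])
for r in (332.3,327.3):
    print(r,'rim+y rel TCP', (M.T@(fish(f,[[282,r]],.05)[0]-o['ee_pos']))[1].round(4))
for r in (311.5,310.8,310): print(r,'pad back edge rel',(M.T@(fish(f,[[282,r]],.038)[0]-o['ee_pos']))[1].round(4))
t=grab('top'); s=grab('side')
```

```text
t 6.8 p [0.5689 0.116  0.0486] yaw_z 13.0 F [  3.5   7.9 -10.1] gap 0.164
332.3 rim+y rel TCP -0.0479
327.3 rim+y rel TCP -0.044
311.5 pad back edge rel -0.041
310.8 pad back edge rel -0.0405
310 pad back edge rel -0.0399
```

{"method": "play_rows", "body": {
  "rows": [
    [10,0,-0.15,0,0],
    [10,0,0,0,0],
    [10,0,0.1,0,0],
    [10,0,0,0,0]
  ]
}}

```text
clock: 7.23
ee_pos: [0.5691, 0.1151, 0.0486]
tool_rot: [-0.079, 0.702, 0.081, 0.703]
wrist_force: [4.4, 7.0, -9.7]
finger_gap: 0.167
```

Run:
```python
from h import *
o,M=state(); print('travel',((o['ee_pos']-[.5584,.1621,.0486])@M).round(4)); f=grab('wrist','w9'); prof(f,r0=306,r1=335)
```

```text
t 7.23 p [0.5691 0.1151 0.0486] yaw_z 12.9 F [ 4.4  7.  -9.7] gap 0.167
travel [-0.0001 -0.0482 -0.0001]
306:45/45/45 307:54/53/54 308:62/60/61 309:82/78/76 310:124/107/90 311:173/142/91 312:202/162/70 313:206/156/48 314:189/136/39 315:174/125/37 316:166/119/36 317:161/116/36 318:160/114/37 319:156/111/34 320:155/112/34 321:155/111/35 322:154/110/35 323:155/110/36 324:155/111/35 325:158/113/35 326:190/136/40 327:220/178/48 328:232/206/55 329:243/224/62 330:249/235/66 331:253/241/69 332:255/246/71 333:255/246/72 334:254/241/81
```

{"method": "play_rows", "body": {
  "rows": [
    [45,0,0,0,0],
    [45,0,0,0,0],
    [45,0,0,0,0],
    [45,0,0,0,0],
    [45,-2,0,0,0],
    [45,-4,0,0,0],
    [45,-4,0,0,0],
    [45,-4,0,0,0],
    [45,-2,2,0,0],
    [45,0,4,0,0]
  ]
}}

```text
clock: 8.12
ee_pos: [0.5605, 0.1651, 0.2155]
tool_rot: [-0.075, 0.699, 0.075, 0.707]
wrist_force: [2.0, -0.4, -1.0]
finger_gap: 0.451
```

{"method": "play_rows", "body": {
  "rows": [
    [45,0,3,-2,0],
    [45,0,0,-2,0],
    [45,0,0,0,0],
    [45,0,0,0,0]
  ]
}}

```text
clock: 8.45
ee_pos: [0.5094, 0.1906, 0.2093]
tool_rot: [-0.079, 0.703, 0.079, 0.703]
wrist_force: [0.4, -0.2, 0.2]
finger_gap: 0.453
```

Run:
```python
from h import *
o,M=state(); s=grab('side','s10'); t=grab('top','t10'); f=grab('wrist','w10')
P=cloud(s)
h=cv2.cvtColor(s['img'],cv2.COLOR_RGB2HSV)
red=((h[...,0]<10)|(h[...,0]>170))&(h[...,1]>120); br=(h[...,0]>14)&(h[...,0]<26)&(h[...,1]>150)
for n,m in(('red',red),('brass',br)):
    q=[(u,v,*P[v,u].round(3)) for v,u in np.argwhere(m) if .52<P[v,u,0]<.66 and 0<P[v,u,1]<.12 and P[v,u,2]>.01]; print(n,q[::max(1,len(q)//12)])
h=cv2.cvtColor(f['img'],cv2.COLOR_RGB2HSV)
red=((h[...,0]<8)|(h[...,0]>172))&(h[...,1]>150)&(h[...,2]>120); br=(h[...,0]>14)&(h[...,0]<26)&(h[...,1]>170); gr=(h[...,0]>45)&(h[...,0]<80)&(h[...,1]>120)
for n,m in(('red',red),('brass',br),('green',gr)):
    k,l,st,c=cv2.connectedComponentsWithStats(m.astype(np.uint8)); print(n,[(st[i].tolist(),c[i].round(1).tolist()) for i in range(1,k) if st[i][4]>15])
```

```text
t 8.45 p [0.5094 0.1906 0.2093] yaw_z 12.8 F [ 0.4 -0.2  0.2] gap 0.453
red [(np.int64(280), np.int64(187), np.float64(0.615), np.float64(0.041), np.float64(0.137)), (np.int64(281), np.int64(187), np.float64(0.619), np.float64(0.043), np.float64(0.136)), (np.int64(282), np.int64(187), np.float64(0.621), np.float64(0.038), np.float64(0.138)), (np.int64(283), np.int64(187), np.float64(0.626), np.float64(0.044), np.float64(0.134)), (np.int64(284), np.int64(187), np.float64(0.628), np.float64(0.038), np.float64(0.137)), (np.int64(281), np.int64(188), np.float64(0.617), np.float64(0.037), np.float64(0.136)), (np.int64(282), np.int64(188), np.float64(0.619), np.float64(0.033), np.float64(0.137)), (np.int64(283), np.int64(188), np.float64(0.622), np.float64(0.032), np.float64(0.138)), (np.int64(284), np.int64(188), np.float64(0.627), np.float64(0.035), np.float64(0.135)), (np.int64(285), np.int64(188), np.float64(0.629), np.float64(0.031), np.float64(0.137)), (np.int64(286), np.int64(188), np.float64(0.631), np.float64(0.026), np.float64(0.139))]
brass []
red []
brass [([305, 291, 18, 13, 136], [312.4, 296.0])]
green []
```

Run:
```python
from h import *
o,M=state(); print(o['joints'].round(3)); f=grab('wrist')
print(fish(f,[[312.4,296.5]],.05).round(4), fish(f,[[312.4,290.8]],.05).round(4),'tilt',M[:,0].round(4))
```

```text
t 8.6 p [0.5111 0.1899 0.2093] yaw_z 12.7 F [ 1.1 -0.7  0.5] gap 0.45
[-0.731  0.281  0.316  1.898 -0.104  0.978 -0.147]
[[0.5741 0.073  0.05  ]] [[0.5721 0.0805 0.05  ]] tilt [ 9.e-04  0.e+00 -1.e+00]
```

{"method": "play_rows", "body": {
  "rows": [
    [45,-0.2,-3.8,-0.88,0],
    [45,0,-3.8,-0.88,0],
    [45,0,-3.8,-0.88,0],
    [45,0,-3.8,-0.88,0],
    [45,0,-3.8,-0.88,0],
    [45,0,-3.8,-0.88,0],
    [45,0,-3.8,-0.88,0],
    [45,0,-3.8,-0.88,0],
    [45,0,-3.8,-0.88,0],
    [45,0,-3.8,-0.88,0]
  ]
}}

```text
clock: 9.48
ee_pos: [0.5083, -0.2022, 0.2112]
tool_rot: [-0.079, 0.703, 0.078, 0.703]
wrist_force: [0.1, -0.1, -0.3]
finger_gap: 0.45
```

{"method": "play_rows", "body": {
  "rows": [
    [45,0,0,0,7.1],
    [45,0,0,0,7.1],
    [45,0,0,0,7.1],
    [45,0,0,0,7.1],
    [45,0,0,0,7.1],
    [45,0,0,0,7.1],
    [45,0,0,0,7.1],
    [45,0,0,0,7.1],
    [45,0,0,0,7.1],
    [45,0,0,0,7.1]
  ]
}}

```text
clock: 10.32
ee_pos: [0.5087, -0.2003, 0.2111]
tool_rot: [0.346, 0.616, -0.346, 0.617]
wrist_force: [-0.5, -0.5, -0.7]
finger_gap: 0.45
```

{"method": "play_rows", "body": {
  "rows": [
    [45,0,0,0,7.1],
    [45,0,0,0,7.1],
    [45,0,0,0,7.1],
    [45,0,0,0,6.5],
    [45,0,0,0,0],
    [45,0,0,0,0]
  ]
}}

```text
clock: 10.82
ee_pos: [0.5086, -0.1999, 0.211]
tool_rot: [0.481, 0.518, -0.482, 0.518]
wrist_force: [0.4, -0.0, -0.8]
finger_gap: 0.45
```

```bash
cat >> h.py <<'E'
def fcloud(f):
    z=f['z_map']; h,w=z.shape; u,v=np.meshgrid(np.arange(w),np.arange(h))
    x=(u-f['cx'])/f['fx'];y=(v-f['cy'])/f['fy'];t=np.maximum(np.hypot(x,y),1e-9);k=np.tan(t)/t
    p=np.stack([x*k*z,-y*k*z,-z],-1); P=f['pose']; return p@P[:3,:3].T+P[:3,3]
E
python3 - <<'E'
from h import *
o,M=state(); print(o['joints'].round(2)); f=grab('wrist','w11'); P=fcloud(f)
g=f['img'].max(-1)
m=(g<70)&(P[...,2]>.008)&(P[...,2]<.035)&(abs(P[...,0]-.52)<.08)&(abs(P[...,1]+.205)<.05)
k,l,st,c=cv2.connectedComponentsWithStats(m.astype(np.uint8))
for i in range(1,k):
    if st[i][4]>80:
        v,u=np.nonzero(l==i); print(st[i],c[i].round(1),P[l==i].mean(0).round(4),P[l==i].min(0).round(3),P[l==i].max(0).round(3)); pc=fish(f,np.c_[u,v],.02); r=cv2.minAreaRect((pc[:,:2]*1000).astype(np.float32)); print(r)
E
```

```text
t 10.82 p [ 0.5086 -0.1999  0.211 ] yaw_z -85.8 F [ 0.4 -0.  -0.8] gap 0.45
[-0.44  0.38  0.9   1.92 -0.35  1.01 -0.89]
[277 135  15  68 696] [283.6 169.6] [ 0.5185 -0.2014  0.0195] [ 0.481 -0.212  0.011] [ 0.555 -0.192  0.023]
((519.381103515625, -201.71434020996094), (73.79066467285156, 15.139223098754883), 4.589086532592773)
```

{"method": "play_rows", "body": {
  "rows": [
    [45,2,1.1,0.26,0],
    [45,4,0,0,0],
    [45,4,0,0,0],
    [35,4,0,0,0],
    [35,3.5,0,0,0],
    [35,1.5,0,0,0],
    [35,0,0,0,0],
    [35,0,0,0,0],
    [35,0,0,0,0]
  ]
}}

```text
clock: 11.62
ee_pos: [0.5207, -0.202, 0.0223]
tool_rot: [0.482, 0.517, -0.482, 0.518]
wrist_force: [0.8, -0.4, 1.0]
finger_gap: 0.352
```

Run:
```python
from h import *
o,M=state(); f=grab('wrist','w12'); o,M=state(); s=grab('side','s12'); P=cloud(s); Q=fcloud(f)
L=(P-o['ee_pos'])@M   # tool frame
m=(abs(L[...,1])<.03)&(abs(L[...,2])<.06)&(P[...,2]>.028)
print('side lowest tool-x', np.sort(L[m][:,0])[-8:].round(4), P[m][np.argsort(-L[m][:,0])[:5]].round(3))
L=(Q-o['ee_pos'])@M; 
for c in range(230,335,6):
    col=L[:,c]; k=np.nonzero((abs(col[:,1])<.02)&(abs(col[:,2])>.01)&(abs(col[:,2])<.03)&(Q[:,c,2]>.026))[0]
    if len(k): print(c,k.min(),col[k.min()].round(3),col[k.max()].round(3))
```

```text
t 11.62 p [ 0.5207 -0.202   0.0223] yaw_z -86.0 F [ 0.8 -0.4  1. ] gap 0.352
t 11.67 p [ 0.5209 -0.2019  0.0226] yaw_z -86.0 F [0.4 0.2 0.1] gap 0.351
side lowest tool-x [-0.0163 -0.0149 -0.0147 -0.0131 -0.0124 -0.0117 -0.0112 -0.0091] [[ 0.524 -0.222  0.032]
 [ 0.512 -0.186  0.034]
 [ 0.51  -0.186  0.034]
 [ 0.515 -0.189  0.035]
 [ 0.521 -0.226  0.036]]
230 262 [-0.019  0.007 -0.024] [-0.113  0.019 -0.011]
236 253 [-0.015  0.01  -0.022] [-0.108  0.018 -0.01 ]
242 253 [-0.017  0.011 -0.019] [-0.094  0.011 -0.011]
248 253 [-0.015  0.01  -0.016] [-0.032 -0.012 -0.016]
314 253 [-0.016  0.011  0.015] [-0.034 -0.01   0.014]
320 253 [-0.016  0.011  0.018] [-0.091  0.01   0.01 ]
326 253 [-0.016  0.011  0.021] [-0.1    0.017  0.01 ]
332 262 [-0.018  0.007  0.023] [-0.112  0.018  0.01 ]
```

{"method": "play_rows", "body": {
  "rows": [
    [35,0.8,0,0,0],
    [35,0.7,0,0,0],
    [35,0,0,0,0]
  ]
}}

```text
clock: 11.97
ee_pos: [0.5192, -0.2005, 0.0051]
tool_rot: [0.482, 0.518, -0.482, 0.517]
wrist_force: [-0.3, -1.0, -0.3]
finger_gap: 0.354
```

```bash
cat >> h.py <<'E'
def tips(f,o,M):
    Q=fcloud(f); L=(Q-o['ee_pos'])@M
    m=(abs(L[...,1]-.008)<.006)&(abs(L[...,2])>.009)&(abs(L[...,2])<.024); m[:240]=False; m[275:]=False
    d=L[m]; d=d[d[:,0]<-.004]
    return np.percentile(d[:,0],[90,97,100]).round(4)
E
python3 - <<'E'
from h import *
o,M=state(); f=grab('wrist'); o,M=state(); s=grab('side'); P=cloud(s); Q=fcloud(f)
for c in (242,248,314,320): print(c,[(r,Q[r,c,2].round(3)) for r in (246,249,251,252,253,254,256)])
L=(P-o['ee_pos'])@M
m=(abs(L[...,1])<.03)&(abs(L[...,2])<.06)&(abs(L[...,2])>.014)&(P[...,2]>.006)
print(P[m][np.argsort(P[m][:,2])[:12]].round(3))
E
```

```text
t 11.97 p [ 0.5192 -0.2005  0.0051] yaw_z -86.0 F [-0.3 -1.  -0.3] gap 0.354
t 12.02 p [ 0.5192 -0.2007  0.0054] yaw_z -86.0 F [ 0.7 -0.6 -0.7] gap 0.352
242 [(246, np.float64(0.0)), (249, np.float64(-0.0)), (251, np.float64(0.001)), (252, np.float64(0.001)), (253, np.float64(0.021)), (254, np.float64(0.021)), (256, np.float64(0.024))]
248 [(246, np.float64(0.001)), (249, np.float64(0.001)), (251, np.float64(0.001)), (252, np.float64(0.001)), (253, np.float64(0.021)), (254, np.float64(0.022)), (256, np.float64(0.025))]
314 [(246, np.float64(0.001)), (249, np.float64(-0.0)), (251, np.float64(-0.001)), (252, np.float64(0.0)), (253, np.float64(0.02)), (254, np.float64(0.023)), (256, np.float64(0.024))]
320 [(246, np.float64(0.001)), (249, np.float64(0.0)), (251, np.float64(-0.0)), (252, np.float64(0.001)), (253, np.float64(0.021)), (254, np.float64(0.022)), (256, np.float64(0.023))]
[[ 0.505 -0.217  0.012]
 [ 0.531 -0.22   0.016]
 [ 0.524 -0.223  0.017]
 [ 0.513 -0.221  0.018]
 [ 0.509 -0.186  0.018]
 [ 0.512 -0.187  0.019]
 [ 0.496 -0.217  0.019]
 [ 0.51  -0.223  0.02 ]
 [ 0.507 -0.184  0.021]
 [ 0.499 -0.218  0.023]
 [ 0.53  -0.223  0.024]
 [ 0.526 -0.227  0.024]]
```

{"method": "play_rows", "body": {
  "rows": [
    [35,0.6,0,0,0],
    [35,0.6,0,0,0],
    [35,0,0,0,0],
    [0,0,0,0,0],
    [0,0,0,0,0],
    [0,0,0,0,0],
    [0,0,0,0,0],
    [0,0,0,0,0]
  ]
}}

```text
clock: 12.73
ee_pos: [0.5196, -0.2011, -0.006]
tool_rot: [0.482, 0.517, -0.482, 0.517]
wrist_force: [-0.5, -0.2, -1.9]
finger_gap: 0.169
```

Run:
```python
from h import *
o,M=state(); f=grab('wrist','w13'); Q=fcloud(f)
print([(r,Q[r,282].round(3).tolist()) for r in range(60,250,12)])
```

```text
t 12.73 p [ 0.5196 -0.2011 -0.006 ] yaw_z -86.0 F [-0.5 -0.2 -1.9] gap 0.169
[(60, [0.617, -0.194, 0.007]), (72, [0.612, -0.194, 0.008]), (84, [0.606, -0.195, 0.009]), (96, [0.601, -0.195, 0.008]), (108, [0.596, -0.196, 0.007]), (120, [0.591, -0.196, 0.01]), (132, [0.586, -0.196, 0.01]), (144, [0.581, -0.197, 0.008]), (156, [0.576, -0.197, 0.009]), (168, [0.571, -0.197, 0.013]), (180, [0.566, -0.198, 0.012]), (192, [0.561, -0.198, 0.013]), (204, [0.557, -0.198, 0.018]), (216, [0.553, -0.199, 0.021]), (228, [0.547, -0.199, 0.02]), (240, [0.542, -0.199, 0.022])]
```

{"method": "play_rows", "body": {
  "rows": [
    [0,-0.5,0,0,0],
    [0,-1,0,0,0],
    [0,-2,0,0,0],
    [0,-3,0,0,0],
    [0,-3,0,0,0],
    [0,-3,0,0,0],
    [0,-3,0,0,0],
    [0,-3,0,0,0],
    [0,-2,0,0,0],
    [0,0,0,0,0]
  ]
}}

```text
clock: 13.62
ee_pos: [0.5217, -0.2027, 0.204]
tool_rot: [0.484, 0.515, -0.481, 0.519]
wrist_force: [0.3, -0.3, -0.8]
finger_gap: 0.17
```

Run:
```python
from h import *
o,M=state(); f=grab('wrist','w14'); o,M=state(); Q=fcloud(f); L=(Q-o['ee_pos'])@M
print([(r,L[r,282].round(3).tolist()) for r in range(0,252,10)])
# loupe mask: near tool-x level
m=(abs(L[...,0]+.012)<.015)&(L[...,1]>.03)&(L[...,1]<.14)&(abs(L[...,2])<.05)
k,l,st,c=cv2.connectedComponentsWithStats(m.astype(np.uint8)); i=1+np.argmax(st[1:,4]); print(st[i])
p=L[(l==i)]; ring=p[p[:,1]>.045]; 
print('y',np.percentile(ring[:,1],[0.5,50,99.5]).round(4),'z',np.percentile(ring[:,2],[.5,99.5]).round(4))
a=np.c_[p[:,1:],np.ones(len(p))]; print('plane',np.linalg.lstsq(a[p[:,1]>.05],p[p[:,1]>.05,0],rcond=None)[0].round(4))
```

```text
t 13.62 p [ 0.5217 -0.2027  0.204 ] yaw_z -86.1 F [ 0.3 -0.3 -0.8] gap 0.17
t 13.67 p [ 0.5208 -0.2018  0.2017] yaw_z -86.0 F [-0.1  0.4 -2. ] gap 0.168
[(0, [0.202, 0.201, 0.002]), (10, [0.202, 0.189, 0.002]), (20, [0.203, 0.177, 0.002]), (30, [0.201, 0.165, 0.002]), (40, [0.203, 0.154, 0.002]), (50, [-0.021, 0.102, 0.001]), (60, [-0.017, 0.098, 0.001]), (70, [-0.017, 0.094, 0.001]), (80, [-0.018, 0.089, 0.001]), (90, [-0.017, 0.085, 0.001]), (100, [-0.016, 0.081, 0.001]), (110, [-0.017, 0.077, 0.001]), (120, [-0.017, 0.072, 0.001]), (130, [-0.018, 0.068, 0.001]), (140, [-0.017, 0.064, 0.001]), (150, [-0.017, 0.059, 0.001]), (160, [-0.018, 0.055, 0.001]), (170, [-0.022, 0.052, 0.001]), (180, [-0.021, 0.047, 0.001]), (190, [-0.021, 0.043, 0.001]), (200, [-0.024, 0.039, 0.001]), (210, [-0.028, 0.036, 0.001]), (220, [-0.029, 0.032, 0.001]), (230, [-0.029, 0.027, 0.001]), (240, [-0.029, 0.023, 0.001]), (250, [-0.028, 0.018, 0.001])]
[  216    43   128   180 13674]
y [0.0463 0.0777 0.1035] z [-0.0256  0.0252]
plane [-0.0006 -0.     -0.0182]
```

{"method": "play_rows", "body": {
  "rows": [
    [0,0,-0.4,-1.5,0],
    [0,0,-0.8,-3,0],
    [0,0,-0.8,-3,0],
    [0,0,-0.8,-3,0],
    [0,0,-0.8,-3,0],
    [0,0,-0.8,-3,0],
    [0,0,-0.8,-3,0],
    [0,0,-0.8,-3,0],
    [0,0,-0.8,-2.7,0],
    [0,0,-0.8,-1,0]
  ]
}}

```text
clock: 14.5
ee_pos: [0.4237, 0.0585, 0.1982]
tool_rot: [0.481, 0.519, -0.481, 0.518]
wrist_force: [0.5, -0.5, -0.7]
finger_gap: 0.17
```

{"method": "play_rows", "body": {
  "rows": [
    [0,0,0,0,0],
    [0,0,0,0,0]
  ]
}}

```text
clock: 14.67
ee_pos: [0.4246, 0.0552, 0.1985]
tool_rot: [0.481, 0.518, -0.482, 0.517]
wrist_force: [0.5, -0.2, -0.6]
finger_gap: 0.169
```

Run:
```python
from h import *
o,M=state(); f=grab('wrist','w15'); o,M=state(); Q=fcloud(f); L=(Q-o['ee_pos'])@M
h=cv2.cvtColor(f['img'],cv2.COLOR_RGB2HSV)
red=((h[...,0]<8)|(h[...,0]>172))&(h[...,1]>140)&(h[...,2]>90); br=(h[...,0]>12)&(h[...,0]<30)&(h[...,1]>140)
for n,m in(('red',red),('brass',br)):
    k,l,st,c=cv2.connectedComponentsWithStats(m.astype(np.uint8))
    for i in range(1,k):
        if st[i][4]>12: print(n,st[i],c[i].round(1),np.median(Q[l==i],0).round(3), Q[l==i].min(0).round(3),Q[l==i].max(0).round(3))
```

```text
t 14.67 p [0.4246 0.0552 0.1985] yaw_z -85.9 F [ 0.5 -0.2 -0.6] gap 0.169
t 14.72 p [0.4253 0.0544 0.1987] yaw_z -86.0 F [ 0.2  0.4 -1.1] gap 0.17
brass [271  10  31  32 695] [286.2  26.1] [0.578 0.062 0.044] [0.502 0.048 0.013] [0.606 0.077 0.352]
brass [515 190  45  37 894] [534.3 206.9] [ 0.419 -0.298  0.009] [ 0.387 -0.344 -0.001] [ 0.447 -0.265  0.021]
```

Run:
```python
from h import *
f=grab('wrist'); o,M=state(); Q=fcloud(f)
h=cv2.cvtColor(f['img'],cv2.COLOR_RGB2HSV); br=(h[...,0]>12)&(h[...,0]<30)&(h[...,1]>120); br[60:]=0; br[:,:250]=0; br[:,320:]=0
m=br&(abs(Q[...,2]-.05)<.005); p=Q[m]; print(len(p),np.percentile(p,[1,99],0).round(4)); print(cv2.minEnclosingCircle((p[:,:2]*1000).astype(np.float32)))
m2=br&(abs(Q[...,2]-.038)<.005); p=Q[m2]; print('shoulder',len(p),np.percentile(p,[1,99],0).round(4))
v,u=np.nonzero(m); r=fish(f,np.c_[u,v],.05); c,rad=cv2.minEnclosingCircle((r[:,:2]*1000).astype(np.float32)); print(c,rad)
b=np.array([c[0],c[1],0])/1000
print('delta lens->bushing tool',(M.T@(b-o['ee_pos'])-[0,.077,.001]).round(4))
s=grab('side','s15'); P=cloud(s); print('jaw top', [P[v,u].round(3).tolist() for v,u in ((203,268),(204,270),(206,272),(206,268),(208,265))])
t=grab('top','t15'); T=cloud(t)
h=cv2.cvtColor(t['img'],cv2.COLOR_RGB2HSV); red=((h[...,0]<12)|(h[...,0]>168))&(h[...,1]>90)
for v,u in np.argwhere(red):
    if 255<u<270 and 200<v<220: print(u,v,h[v,u],T[v,u].round(3))
```

```text
t 14.77 p [0.4256 0.054  0.1988] yaw_z -86.1 F [ 0.1 -0.2  0.2] gap 0.17
358 [[0.5731 0.0526 0.046 ]
 [0.5939 0.0733 0.0523]]
((583.69580078125, 63.11036682128906), 11.2134370803833)
shoulder 278 [[0.5687 0.0487 0.0334]
 [0.5966 0.0767 0.042 ]]
(583.1620483398438, 63.09988784790039) 11.328679084777832
delta lens->bushing tool [0.1988 0.0808 0.0006]
jaw top [[0.596, 0.139, 0.015], [0.602, 0.131, 0.014], [0.606, 0.12, 0.012], [0.58, 0.071, 0.048], [0.57, 0.075, 0.039]]
262 205 [  2  94 106] [0.631 0.034 0.146]
261 206 [  3 116 147] [0.631 0.038 0.139]
262 206 [  1 136 165] [0.631 0.035 0.136]
263 206 [  2 110 149] [0.631 0.032 0.134]
261 207 [  2 124 194] [0.629 0.039 0.135]
262 207 [  1 147 222] [0.629 0.036 0.133]
263 207 [  1 118 193] [0.635 0.031 0.106]
261 208 [  1 119 227] [0.627 0.039 0.132]
262 208 [  1 141 238] [0.626 0.037 0.134]
263 208 [  1 119 213] [0.635 0.031 0.093]
261 209 [  2 119 239] [0.623 0.041 0.136]
262 209 [  1 139 244] [0.623 0.037 0.131]
263 209 [  1 122 218] [0.634 0.032 0.086]
261 210 [  2 122 241] [0.619 0.042 0.139]
262 210 [  1 140 242] [0.617 0.039 0.142]
263 210 [  1 120 208] [0.634 0.033 0.073]
261 211 [  1 118 230] [0.617 0.043 0.137]
262 211 [  1 133 225] [0.615 0.04  0.14 ]
263 211 [  1 102 178] [0.635 0.033 0.057]
262 212 [  2  93 167] [0.641 0.035 0.026]
```

{"method": "play_rows", "body": {
  "rows": [
    [0,2,0,0,0],
    [0,3,0,0,0],
    [0,2.6,0,0,0],
    [0,0,2,0,0],
    [0,0,2,0,0],
    [0,0,2,0,0],
    [0,0,1.2,0,0],
    [0,0,0.6,0,0],
    [0,0,0,0,0],
    [0,0,0,0,0]
  ]
}}

```text
clock: 15.7
ee_pos: [0.5029, 0.0595, 0.1227]
tool_rot: [0.482, 0.517, -0.483, 0.517]
wrist_force: [-0.0, -0.4, -1.4]
finger_gap: 0.17
```

Run:
```python
from h import *
o,M=state(); f=grab('wrist','w16'); o,M=state(); s=grab('side','s16'); P=cloud(s); t=grab('top','t16'); T=cloud(t); Q=fcloud(f)
print('lens est',(o['ee_pos']+M@[-.014,.077,.0005]).round(4),'target .5834 .0631 .136')
for n,C,im in(('side',P,s['img']),('top',T,t['img'])):
    h=cv2.cvtColor(im,cv2.COLOR_RGB2HSV); red=((h[...,0]<10)|(h[...,0]>170))&(h[...,1]>110)
    m=(abs(C[...,0]-.583)<.032)&(abs(C[...,1]-.063)<.035)&(abs(C[...,2]-.137)<.016)&~red
    p=C[m]; print(n,len(p),np.percentile(p,[1,50,99],0).round(4).tolist())
    a=np.argwhere(red&(abs(C[...,0]-.62)<.03)&(abs(C[...,1]-.045)<.03)); print('red',[(u,v,C[v,u].round(3).tolist()) for v,u in a][:14])
h=cv2.cvtColor(f['img'],cv2.COLOR_RGB2HSV); red=((h[...,0]<8)|(h[...,0]>172))&(h[...,1]>140)&(h[...,2]>90); a=np.argwhere(red[:150,200:420])+[0,200]; print('wrist red',len(a),[(u,v,Q[v,u].round(3).tolist()) for v,u in a][::5][:14])
A=cv2.resize(s['img'][150:230,240:320],(480,480),interpolation=cv2.INTER_CUBIC); B=f['img'][0:300,140:460]; B=cv2.resize(B,(320,300))
canvas=np.zeros((480,800,3),np.uint8); canvas[:,:480]=A; canvas[:300,480:]=B; cv2.imwrite('pics/final.png',canvas[:,:,::-1])
```

```text
t 15.7 p [0.5029 0.0595 0.1227] yaw_z -86.1 F [-0.  -0.4 -1.4] gap 0.17
t 15.75 p [0.5024 0.0597 0.1227] yaw_z -86.1 F [-0.5 -0.7 -1.2] gap 0.169
lens est [0.5793 0.0645 0.1366] target .5834 .0631 .136
side 150 [[0.5522, 0.0358, 0.1285], [0.5768, 0.0585, 0.1365], [0.6033, 0.0882, 0.1426]]
red [(np.int64(280), np.int64(187), [0.615, 0.042, 0.137]), (np.int64(281), np.int64(187), [0.618, 0.04, 0.137]), (np.int64(282), np.int64(187), [0.62, 0.036, 0.139]), (np.int64(283), np.int64(187), [0.625, 0.042, 0.135]), (np.int64(284), np.int64(187), [0.628, 0.039, 0.136]), (np.int64(281), np.int64(188), [0.618, 0.041, 0.133]), (np.int64(282), np.int64(188), [0.621, 0.038, 0.134]), (np.int64(283), np.int64(188), [0.623, 0.034, 0.136]), (np.int64(284), np.int64(188), [0.626, 0.034, 0.136]), (np.int64(285), np.int64(188), [0.63, 0.033, 0.136]), (np.int64(286), np.int64(188), [0.632, 0.028, 0.138])]Traceback (most recent call last):
  File "<stdin>", line 7, in <module>
    return _quantile_unchecked(
        a, q, axis, out, overwrite_input, method, keepdims, weights)
    return _ureduce(a,
                    func=_quantile_ureduce_func,
    ...<5 lines>...
                    overwrite_input=overwrite_input,
                    method=method)
    r = func(a, **kwargs)
    result = _quantile(arr,
                       quantiles=q,
    ...<2 lines>...
                       out=out,
                       weights=wgt)
    slices_having_nans = np.isnan(arr[-1, ...])
                                  ~~~^^^^^^^^^
IndexError: index -1 is out of bounds for axis 0 with size 0
```

{"method": "play_rows", "body": {
  "rows": [
    [0,0,0.2,0.1,0],
    [0,0,0.15,0,0],
    [0,0,0,0,0],
    [0,0,0,0,0],
    [0,0,0,0,0],
    [0,0,0,0,0]
  ]
}}

```text
clock: 16.35
ee_pos: [0.5068, 0.0596, 0.123]
tool_rot: [0.482, 0.517, -0.482, 0.517]
wrist_force: [0.8, -0.4, -1.3]
finger_gap: 0.171
```

Run:
```python
from h import *
o,M=state(); f=grab('wrist','w17'); o,M=state(); s=grab('side','s17'); P=cloud(s); Q=fcloud(f)
print('lens est',(o['ee_pos']+M@[-.014,.077,.0005]).round(4),'target .5834 .0631 .136')
h=cv2.cvtColor(s['img'],cv2.COLOR_RGB2HSV); red=((h[...,0]<10)|(h[...,0]>170))&(h[...,1]>110)
m=(abs(P[...,0]-.583)<.032)&(abs(P[...,1]-.060)<.035)&(abs(P[...,2]-.137)<.016)&~red
print(m.sum(),np.percentile(P[m],[1,50,99],0).round(4).tolist())
L=(Q-o['ee_pos'])@M; p=L[(L[...,1]>.06)&(L[...,1]<.095)&(abs(L[...,2])<.018)&(abs(L[...,0]+.015)<.015)]
print('lens plane',np.linalg.lstsq(np.c_[p[:,1:],np.ones(len(p))],p[:,0],rcond=None)[0].round(4))
# bushing through lens?
h=cv2.cvtColor(f['img'],cv2.COLOR_RGB2HSV); br=(h[...,0]>12)&(h[...,0]<30)&(h[...,1]>90); k,l,st,c=cv2.connectedComponentsWithStats(br.astype(np.uint8)); print([(st[i].tolist(),c[i].round(0).tolist()) for i in range(1,k) if st[i][4]>100])
A=cv2.resize(s['img'][150:230,240:320],(480,480),interpolation=cv2.INTER_CUBIC); B=f['img'][0:300,140:460]
c=np.zeros((480,800,3),np.uint8); c[:,:480]=A; c[:300,480:]=B; cv2.imwrite('pics/final.png',c[:,:,::-1])
```

```text
t 16.35 p [0.5068 0.0596 0.123 ] yaw_z -86.0 F [ 0.8 -0.4 -1.3] gap 0.171
t 16.4 p [0.5069 0.0597 0.123 ] yaw_z -86.0 F [ 0.2  0.2 -0.7] gap 0.171
lens est [0.5837 0.0645 0.137 ] target .5834 .0631 .136
157 [[0.552, 0.0365, 0.1283], [0.5826, 0.0588, 0.1374], [0.6085, 0.09, 0.1427]]
lens plane [-0.0022 -0.0066 -0.0145]
[([535, 267, 25, 38, 665], [548.0, 286.0])]
```

View pics/final.png

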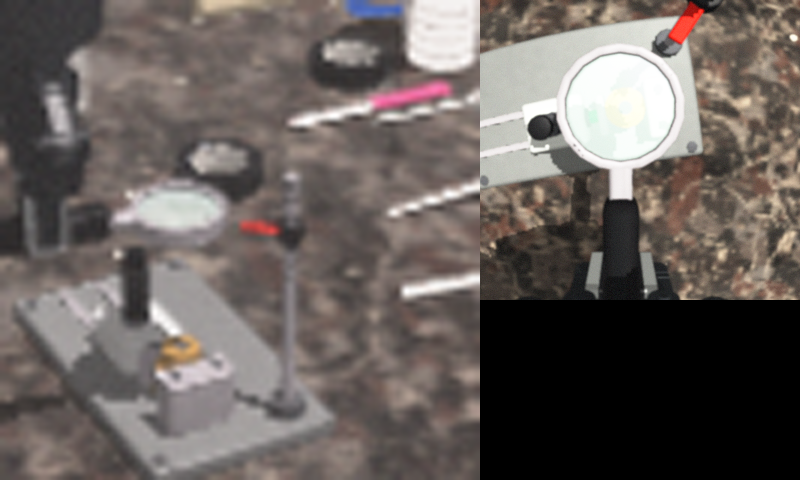

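Run:
```python
from h import *
f=grab('wrist'); o,M=state(); Q=fcloud(f); i=f['img'].astype(int)
m=(i[...,0]>140)&(i[...,1]<70)&(i[...,2]<70); m[80:]=0
p=Q[m]; print(m.sum(),np.median(p,0).round(4)); v,u=np.nonzero(m); k=np.argsort(-v)[:12]; print('tip',np.median(Q[v[k],u[k]],0).round(4))
L=(Q-o['ee_pos'])@M; q=Q[(abs(L[...,0]+.018)<.012)&(np.hypot(L[...,1]-.077,L[...,2])<.034)]
rr=q[np.hypot(*(q[:,:2]-[.5834,.0631]).T)>.024]; print('ring z',np.percentile(rr[:,2],[5,50,95]).round(4),'extent',np.percentile(q[:,:2],[.3,99.7],0).round(4).tolist())
```

```text
t 16.5 p [0.5069 0.0596 0.123 ] yaw_z -86.0 F [-0.  -0.1 -1.6] gap 0.166
372 [0.6265 0.0398 0.1368]
tip [0.6146 0.0431 0.1363]
ring z [0.1374 0.1413 0.1425] extent [[0.5507, 0.0404], [0.6096, 0.0918]]
```

{"method": "play_rows", "body": {
  "rows": [
    [0,0.1,0,0.15,0],
    [0,0,0,0,0],
    [0,0,0,0,0],
    [0,0,0,0,0],
    [0,0,0,0,0],
    [0,0,0,0,0],
    [0,0,0,0,0]
  ]
}}

```text
clock: 17.08
ee_pos: [0.507, 0.0581, 0.122]
tool_rot: [0.482, 0.517, -0.482, 0.517]
wrist_force: [0.3, -0.2, -0.6]
finger_gap: 0.166
```

Run:
```python
from h import *
o,M=state(); print('lens est',(o['ee_pos']+M@[-.014,.077,.0005]).round(4), abs(o['joint_velocities']).max())
print(manip.finish_job())
```

```text
t 17.08 p [0.507  0.0581 0.122 ] yaw_z -86.0 F [ 0.3 -0.2 -0.6] gap 0.166
lens est [0.5839 0.063  0.136 ] 0.001537373689559568
the job is handed in; nothing more can be done
None
```

I slid the carriage closed by its knob, released it with the bushing clamped, then picked up the loupe and held it over the bushing. I handed the job in at about 17 s, still holding it; no verdict was reported.

**Clamp:** the carriage travelled about 48 mm from an estimated start of 2 mm. I put the pad at about 5–6 mm pressed in. That comes from how far the bushing's rim moved in the wrist image. I did not read it from the green mark on the plunger, because I could not pick that out. I did not measure the jaw contact force.

**Loupe:**

| | x (m) | y (m) | z (m) |
|---|---|---|---|
| Lens centre, last estimate | 0.584 | 0.063 | 0.136 |
| Bushing axis | 0.583 | 0.063 | – |
| Pointer tip | 0.615 | 0.043 | 0.135–0.136 |

The loupe was level and at rest. In the last picture it was clear of the gauge and the pointer. I did not view another picture after the final 1–2 mm correction.

**Disagreements between checks:**
- The fingertips sat about 10–15 mm behind the TCP in both the side and wrist cameras, not 11 mm ahead as `nose_length` says. I used the seen position for both grasps.
- The side camera read y about 5 mm lower than the wrist camera and the robot, so I trusted the wrist view.

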